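Sweep a nail-finder wand along a panel joint

ROBOT

A 7-joint arm with a two-finger parallel gripper is mounted at the origin on the work surface. World frame = base frame: x ahead of the robot, y to its left, z up, the work surface at z = 0. Lengths are in m, angles in rad, forces in N, time in s.
With the tool pointing down it reaches from about 0.35 to 0.9 m from the base axis. Payload 7.2 kg.
Tool frame: the origin (TCP) lies at the very end of the fingers, on their centre line; the grasp point (between the pads) lies 19 mm behind it; z points along the fingers, x is the direction in which the jaws open and shut, and the axes are right-handed (so a half turn about z gives the same grasp; the last joint's range is limited). The gripper opens to 88 mm and grips with 3 to 60 N. Pads are 20 mm wide; open, the fingers measure 115 mm over their backs; the gripper's body (75 mm by 178 mm) begins 61 mm behind the grasp point.
Start: joints at [1.277, 0.411, -0.013, 1.596, 0.006, 1.134, -0.082], TCP at [0.14, -0.609, 0.223] pointing down, gripper open.
Joint ranges: [-2.95, 2.95], [-0.29, 1.99], [-1.47, 1.44], [0.14, 2.54], [-1.03, 4.17], [0.13, 1.85], [-2.86, 2.86]. Speed limits (rad/s): [2.39, 2.39, 3.01, 3.01, 3.14, 3.14, 3.14].

INTERFACE

Orientations are given as a unit quaternion [w, x, y, z].
In Python, from plant import arm, vision, ticket gives the robot as it stands.
- The arm moves only by the tool carry_out, never from a script. Its argument "series" is text: rows parted by semicolons, each of 7 numbers parted by spaces: the shift along the tool's x, y, z in units of 25 mm (1.0 is 25 mm), then the turn, a rotation vector about the tool's x, y, z in units of 6 degrees (1.0 is 6 degrees), then the gripper's target within -1 to 1 (fully open at 1, half-way at 0, shut at -1). A call has 1 to 12 rows; each row shifts and turns the pose as measured when the row begins, along the tool's axes as they then stand; what a row does not reach is not made up. A row lasts 1/10 s, in which the tool goes at most 50 mm and 8.59 degrees, less where a joint would pass 70% of its speed; a pose out of reach is approached as far as the arm can. A call is refused whole if a number of a shift passes 1 or a number of a turn 1, either way. A call with a gripper value outside its range is refused whole. The fingers move at their own pace and stop on an object; "newtons" is the grip in N (left out, the last holds). Time passes only in rows, so rows that do not move let the fingers close. It gives the time, the measured TCP pose, the force and the opening at its end, in the units of the state.
- arm.read_state(): the state, without advancing time (a new reading comes with each control period).
- vision.read_camera(name): name is "side" or "top" or "wrist"; returns a dict with "color" (480x640x3 uint8, red, green, blue), "fx", "fy", "cx", "cy" (pixels), "R" (3x3) and "t" (3): a world point X has camera coordinates R X + t; the wrist camera has in their place "hand_eye" (4x4, takes a point from camera to tool coordinates, whose origin is the TCP and whose axes are the tool frame's). Camera axes: x right, y down, z forward; pixel columns grow to the right and rows downward; lengths in m; the calibration is good to about 2 mm. The wrist camera is an equidistant fisheye: a pixel r from the principal point sees the ray r / f radians off the axis. A picture is of the moment at which its call begins: read the wrist's pose just before it. There is no depth.
- ticket.job_done(): hands the job in, once; it reports no verdict.
The state is a dict: "time": time; "joint_pos": joint angles; "dq": joint speeds; "tau": joint torques, N m; "ee_pos": TCP position; "tool_rot": TCP orientation; "ft_force": force on the tool from outside, world axes, zero at the start; "ft_torque": the same for the moment, N m; "finger_gap": finger opening in m.
Only numpy, scipy, OpenCV 4.12 (cv2) and the standard library are available. Lean on these libraries where they do the work, as an engineer would, in place of code of your own. Each camera call takes 0.05 s, during which the arm holds its last target.

TASK

Before this panel goes to the planer, check its glued joint for hidden nails: lift the orange nail-finder wand out of its blue stand and sweep its tip slowly (about 4 cm a second) along the seam of the two-tone panel, half dark wood and half pale, from the end nearer the robot right to the far end, keeping the tip on the line and no more than about 1 cm above the wood. Then put the wand back upright, fully home in its stand, and let go. Do not sweep the other panel, which is one colour of brown, and leave both panels where they lie.

Things in the scene. Friction and masses are not known exactly. Their poses are not given: they have to be found in the camera images.
- wand_handle (a point): Centre of the wand's bright orange handle (32 x 32 mm, 80 mm tall, so its top is 40 mm above), on the axis; x, y square to its faces, z up, away from the tip. The wand (0.2 kg) stands upright in the blue stand; take it by the handle from above. Below the handle a black flange (48 mm across, 8 mm thick), underside 48 mm below this point, rests on the stand; then the black shaft.
- wand_tip (a point): Sensing tip: lower end of the wand's black shaft, on its axis, 128 mm below the handle's centre, same axes. The shaft is 18 mm across and tapers over its last 30 mm to 8 mm.
- twotone_seam (a point): Middle of the two-tone panel's seam, on its top face, 22 mm above the bench. Loose flat panel, 160 mm along the seam, 111 across, 22 thick, 0.3 kg: a dark and a pale board meeting at a thin black line, the seam. x runs along it away from the robot (turned up to 30 degrees from straight ahead): near end at x = -80 mm, far end at +80 mm; y points over the dark board, z up.
- plain_seam (a point): Bystander: middle of the seam of the other panel, on its top face. Same size and axes as the two-tone panel, loose, but both boards are the same mid brown. Not to be swept or moved. The two panels and the stand may change places.
- stand_mouth (a point): Centre of the hole's mouth in the top of the wand's stand, a fixed bright blue block 90 x 90 mm, 90 mm tall; z up, x, y square to its sides. The 26 mm square hole goes straight through and takes the 18 mm shaft with 4 mm to spare on each side; when home the flange lies flat on the top, the handle's centre 48 mm above this point.
Not all that is in view belongs to the job. There is more than one size of the part that bears wand_handle; the job needs the smallest. What is shaped like the part that bears twotone_seam but purple is not meant.

How it is judged:
By the outcome, as a careful person would: the job done as asked, in the order asked, and still so for the second after the job is handed in, with the robot touching nothing.
It also fails if it takes over 62 s, if anything falls off the work surface, if the arm or the gripper's body presses on something with over 40 N, if the wrist force passes 120 N, or if a joint passes its speed limit or range.

## Working session

There is one attempt and no reset: what is moved stays moved. The work goes in short steps, Python scripts to look and compute and a tool call to move; the robot and the scene stay as the last step left them, time stands still between calls to the robot, and variables do not carry over. Pictures are saved under pics/ and viewed, and the job is handed in when it is done.

Besides the shell and the picture viewer there is one more tool, called after "Emit:" in YAML: its name, and indented under it one key for each argument. carry_out: Moves the arm, as the interface text tells. Its arguments: {"type":"object","properties":{"series":{"type":"string"},"newtons":{"type":"number"}},"required":["series"]}

```bash
mkdir -p pics; ls; python3 - <<'E'
from plant import arm, vision, ticket
import cv2,numpy as np,pickle
s=arm.read_state();print(s)
d={}
for n in ["side","top","wrist"]:
    c=vision.read_camera(n);d[n]=c
    cv2.imwrite(f"pics/{n}0.png",c["color"][:,:,::-1])
    print(n,{k:np.round(v,4).tolist() for k,v in c.items() if k!="color"})
pickle.dump((s,d),open("d0.pkl","wb"))
E
```

```text
pics
{'time': 0.0, 'joint_pos': array([ 1.27678871,  0.41189644, -0.0127277 ,  1.59706568,  0.00560416,
        1.13429082, -0.08221251]), 'dq': array([-5.45326896e-05, -6.21845353e-04,  2.38840201e-03,  2.63860062e-06,
        3.38161798e-04,  1.07352019e-03,  2.03987793e-03]), 'tau': array([-8.54594509e-04, -5.87959135e+01,  6.41728342e-01, -2.91079724e+01,
       -5.38853521e-02,  1.83685269e-02,  1.39500735e-04]), 'ee_pos': array([ 0.13978288, -0.60863591,  0.2218023 ]), 'tool_rot': array([-4.60624214e-04,  7.82278850e-01, -6.22927877e-01, -6.69081302e-04]), 'ft_force': array([-0.26186631, -0.12907768, -0.51225485]), 'ft_torque': array([ 0.00492682, -0.00433113, -0.05564212]), 'finger_gap': 0.08780000239935896}
side {'fx': 463.7884, 'fy': 463.7884, 'cx': 316.1068, 'cy': 246.7954, 'R': [[0.9837, -0.1797, 0.0049], [-0.1143, -0.6463, -0.7545], [0.1387, 0.7416, -0.6563]], 't': [-0.47, 0.1429, 0.7432]}
top {'fx': 505.8075, 'fy': 505.8075, 'cx': 315.5761, 'cy': 240.5617, 'R': [[0.084, -0.9965, -0.0055], [-0.9757, -0.0811, -0.2036], [0.2024, 0.0225, -0.979]], 't': [-0.0292, 0.4727, 0.911]}
wrist {'fx': 371.6483, 'fy': 371.6483, 'cx': 315.1747, 'cy': 242.7991, 'hand_eye': [[1.0, -0.0005, 0.0002, 0.0003], [0.0004, 0.953, 0.3031, -0.0837], [-0.0003, -0.3031, 0.953, -0.1622], [0.0, 0.0, 0.0, 1.0]]}
```

View pics/top0.png

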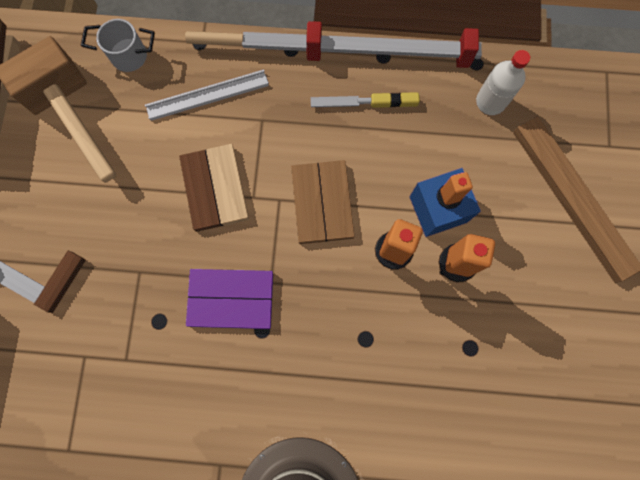

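View pics/side0.png

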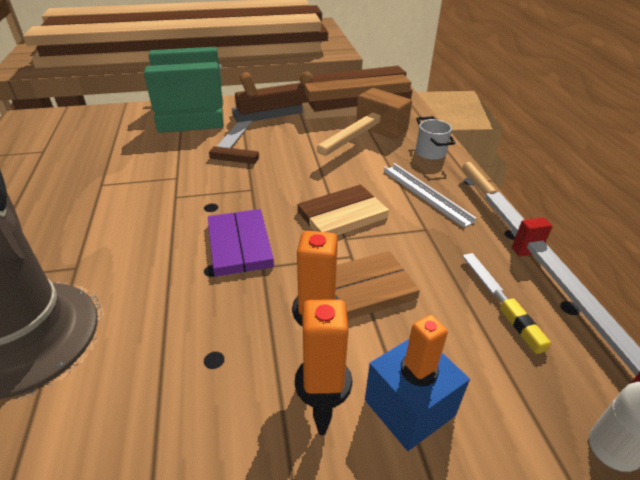

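View pics/wrist0.png

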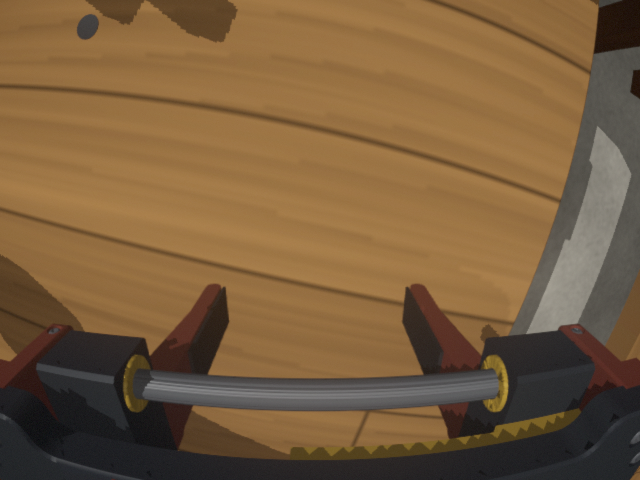

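The top view shows the stand with the small wand at about (445,200), and the two bigger decoy wands at (400,245) and (470,257). The two-tone panel is at about (213,187), the plain panel at (322,202) and the purple one at (230,298).

```bash
cat > h.py <<'E'
import numpy as np,cv2
def ray(c,u,v):
    R=np.array(c["R"]);t=np.array(c["t"])
    d=R.T@np.array([(u-c["cx"])/c["fx"],(v-c["cy"])/c["fy"],1]);return -R.T@t,d
def onz(c,u,v,z):
    o,d=ray(c,u,v);return o+d*(z-o[2])/d[2]
def proj(c,X):
    p=np.array(c["R"])@X+np.array(c["t"]);return p[0]/p[2]*c["fx"]+c["cx"],p[1]/p[2]*c["fy"]+c["cy"]
def tri(c1,p1,c2,p2):
    o1,d1=ray(c1,*p1);o2,d2=ray(c2,*p2)
    s=np.linalg.lstsq(np.c_[d1,-d2],o2-o1,rcond=None)[0]
    a=o1+s[0]*d1;b=o2+s[1]*d2;return (a+b)/2,np.linalg.norm(a-b)
E
python3 - <<'E'
import pickle,cv2,numpy as np
s,d=pickle.load(open("d0.pkl","rb"))
for n,(x0,y0,x1,y1) in {"top":(170,130,260,240),"side":(290,180,400,240)}.items():
    im=d[n]["color"][y0:y1,x0:x1,::-1]
    cv2.imwrite(f"pics/{n}_pan.png",cv2.resize(im,None,fx=5,fy=5,interpolation=cv2.INTER_CUBIC))
for n,(x0,y0,x1,y1) in {"top":(370,150,500,290),"side":(350,300,480,450)}.items():
    im=d[n]["color"][y0:y1,x0:x1,::-1]
    cv2.imwrite(f"pics/{n}_st.png",cv2.resize(im,None,fx=4,fy=4,interpolation=cv2.INTER_CUBIC))
from h import *
# red dots
for n in("top","side"):
    hsv=cv2.cvtColor(d[n]["color"],cv2.COLOR_RGB2HSV)
    m=(((hsv[...,0]<4)|(hsv[...,0]>175))&(hsv[...,1]>180)&(hsv[...,2]>120)).astype(np.uint8)
    k,l,st,ce=cv2.connectedComponentsWithStats(m)
    print(n,[(st[i,4],ce[i].round(1).tolist()) for i in range(1,k) if st[i,4]>15])
E
```

```text
top [(np.int32(188), [313.5, 32.0]), (np.int32(224), [470.6, 38.8]), (np.int32(178), [521.0, 57.4]), (np.int32(40), [462.2, 181.1]), (np.int32(104), [405.9, 235.1]), (np.int32(108), [480.2, 249.3])]
side [(np.int32(220), [536.6, 223.0]), (np.int32(137), [317.1, 240.1]), (np.int32(225), [324.5, 312.4])]
```

View pics/top_pan.png

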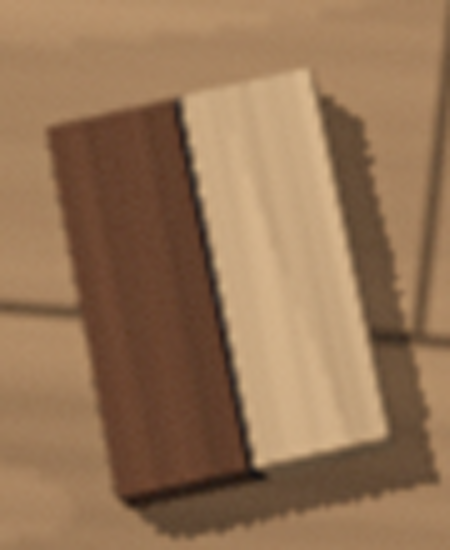

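View pics/side_pan.png

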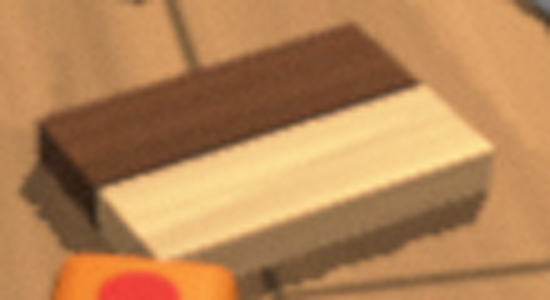

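View pics/top_st.png

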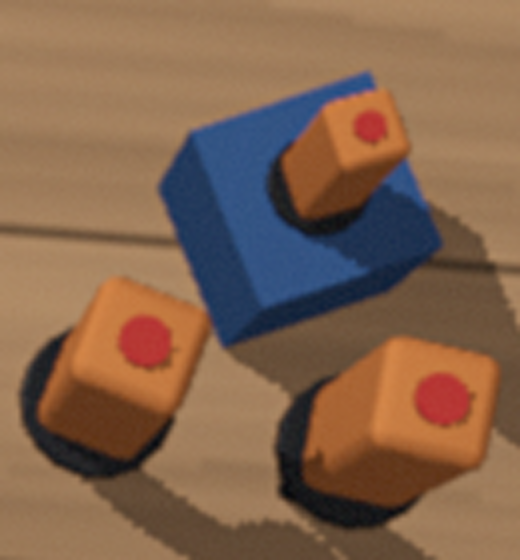

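View pics/side_st.png

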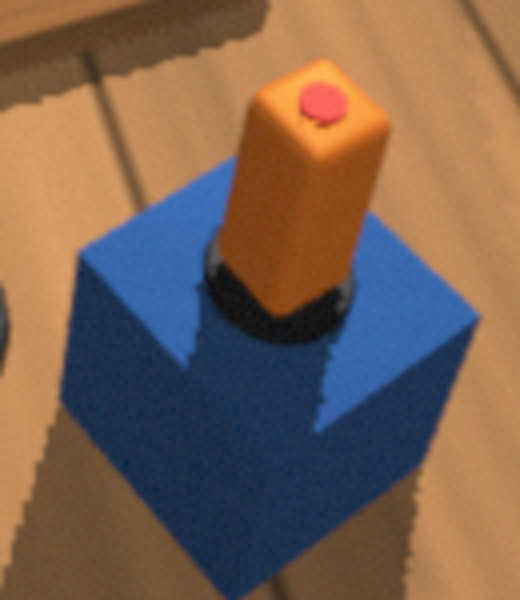

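```bash
python3 - <<'E'
import pickle
from h import *
s,d=pickle.load(open("d0.pkl","rb"));T,S=d["top"],d["side"]
f=lambda p,k,o:((p[0]+.5)/k-.5+o[0],(p[1]+.5)/k-.5+o[1])
print("wand top",tri(T,(462.2,181.1),S,f((323,104),4,(350,300))), onz(T,462.2,181.1,.178),onz(S,*f((323,104),4,(350,300)),.178))
print("decoy",tri(T,(405.9,235.1),S,(317.1,240.1)),tri(T,(480.2,249.3),S,(324.5,312.4)))
tf=lambda p:f(p,5,(170,130));sf=lambda p:f(p,5,(290,180))
tc=[onz(T,*tf(p),.022)for p in[(48,128),(308,68),(388,436),(122,497)]]
print("pan corners top",np.round(tc,4),np.mean(tc,0))
for a,b in zip(tc,tc[1:]+tc[:1]):print(np.linalg.norm(a-b))
n,fa=onz(T,*tf((249,466)),.022),onz(T,*tf((180,98)),.022);print("seam top",n,fa,np.linalg.norm(fa-n),(n+fa)/2,np.degrees(np.arctan2(*(fa-n)[1::-1])))
n,fa=onz(S,*sf((100,190)),.022),onz(S,*sf((418,84)),.022);print("seam side",n,fa,np.linalg.norm(fa-n),(n+fa)/2,np.degrees(np.arctan2(*(fa-n)[1::-1])))
st=[onz(T,*f(p,4,(370,150)),.09)for p in[(192,130),(370,70),(442,242),(263,308)]]
print("stand",np.round(st,4),np.mean(st,0))
for a,b in zip(st,st[1:]+st[:1]):print(np.linalg.norm(a-b),np.degrees(np.arctan2(*(b-a)[1::-1])))
st=[onz(S,*f(p,4,(350,300)),.09)for p in[(80,255),(478,318)]];print("stand side",st,np.mean(st,0))
hc=[onz(T,*f(p,4,(370,150)),.178)for p in[(328,97),(388,88),(409,150),(343,167)]]
for a,b in zip(hc,hc[1:]+hc[:1]):print(np.linalg.norm(a-b),np.degrees(np.arctan2(*(b-a)[1::-1])))
from scipy.spatial.transform import Rotation as Ro
print(Ro.from_quat(np.roll(s["tool_rot"],-1)).as_matrix().round(3))
E
```

```text
wand top (array([ 0.56871043, -0.22871795,  0.1783645 ]), np.float64(0.0009408556046218836)) [ 0.56834346 -0.22872572  0.178     ] [ 0.56939338 -0.22836352  0.178     ]
decoy (array([ 0.45368205, -0.12925901,  0.24176813]), np.float64(0.0009184127714300365)) (array([ 0.44087914, -0.24120398,  0.24161063]), np.float64(0.00039478913678830994))
pan corners top [[0.632  0.3009 0.022 ]
 [0.6663 0.1989 0.022 ]
 [0.5155 0.1492 0.022 ]
 [0.4823 0.2506 0.022 ]] [0.57402744 0.22492097 0.022     ]
0.1076045673121005
0.1587883382363381
0.10667508866823056
0.15792117855822851
seam top [0.49886386 0.2024311  0.022     ] [0.64918741 0.24920903 0.022     ] 0.1574336188851941 [0.57402563 0.22582007 0.022     ] 17.285184820336184
seam side [0.50048992 0.19900013 0.022     ] [0.64879277 0.24940486 0.022     ] 0.15663452941062256 [0.57464135 0.22420249 0.022     ] 18.77171861136095
stand [[ 0.591  -0.1701  0.09  ]
 [ 0.6271 -0.2515  0.09  ]
 [ 0.5467 -0.2864  0.09  ]
 [ 0.5088 -0.2059  0.09  ]] [ 0.56838884 -0.22849942  0.09      ]
0.08907496416271853 -66.08249758023308
0.08766976978012403 -156.5241993309297
0.08896863763249835 115.17986038715108
0.08962886490233045 23.567230612722792
stand side [array([ 0.50981092, -0.20778881,  0.09      ]), array([ 0.62695895, -0.25258212,  0.09      ])] [ 0.56838494 -0.23018547  0.09      ]
0.02568532415573541 -76.40086760337292
0.02812383395961567 -160.56402983491847
0.0288676340354455 109.56340907712348
0.030978060146007555 13.292166050641432
[[ 0.224 -0.975 -0.   ]
 [-0.975 -0.224  0.002]
 [-0.002  0.    -1.   ]]
```

Emit:
carry_out:
  series: "0 0 -1 0 0 -0.6 1; 0 0 -1 0 0 -0.6 1; 0 0 -1 0 0 -0.6 1; 0 0 0 0 0 0 1"

```text
time: 0.55
ee_pos: [0.1396, -0.6076, 0.2968]
tool_rot: [-0.002, 0.839, -0.543, -0.003]
ft_force: [0.2, 0.0, 0.1]
finger_gap: 0.0879
```

```bash
cat > g.py <<'E'
import sys
from plant import arm
from h import *
from scipy.spatial.transform import Rotation as Ro
def go(x,y,z,yaw):
    s=arm.read_state();R=Ro.from_quat(np.roll(s["tool_rot"],-1));p=s["ee_pos"]
    cy,sy=np.cos(np.radians(yaw)),np.sin(np.radians(yaw))
    Rt=np.array([[cy,sy,0],[sy,-cy,0],[0,0,-1]]) # x=(c,s), y=z cross x
    d=np.array([x,y,z])-p
    print("t",round(s["time"],2),"p",p.round(4),"yaw",np.degrees(np.arctan2(*R.as_matrix()[1::-1,0])).round(2),"gap",round(s["finger_gap"],4),"F",s["ft_force"].round(1),"q",s["joint_pos"].round(2))
    print("shift now",(R.inv().apply(d)/.025).round(2),"in target frame",(Rt.T@d/.025).round(2),"turn",(np.degrees((R.inv()*Ro.from_matrix(Rt)).as_rotvec())/6).round(2))
if __name__=="__main__": go(*map(float,sys.argv[1:]))
E
python3 g.py .5688 -.2287 .29 -66
```

```text
t 0.55 p [ 0.1396 -0.6076  0.2968] yaw -65.84 gap 0.0879 F [0.2 0.  0.1] q [ 1.3   0.36 -0.05  1.49  0.02  1.29  0.1 ]
shift now [ -6.8  -21.87   0.34] in target frame [ -6.86 -21.85   0.27] turn [-0.01  0.07  0.03]
```

Emit:
carry_out:
  series: "-0.31 -1 0 0 0 0 1;-0.31 -1 0 0 0 0 1;-0.31 -1 0 0 0 0 1;-0.31 -1 0 0 0 0 1;-0.31 -1 0 0 0 0 1;-0.31 -1 0 0 0 0 1;-0.31 -1 0 0 0 0 1;-0.31 -1 0 0 0 0 1;-0.31 -1 0 0 0 0 1;-0.31 -1 0 0 0 0 1;-0.31 -1 0 0 0 0 1;-0.31 -1 0 0 0 0 1"

```text
time: 1.75
ee_pos: [0.3785, -0.3933, 0.2851]
tool_rot: [-0.004, 0.833, -0.553, -0.01]
ft_force: [-0.3, 0.4, 0.4]
finger_gap: 0.0878
```

```bash
python3 g.py .5688 -.2287 .29 -66
```

```text
t 1.75 p [ 0.3785 -0.3933  0.2851] yaw -67.14 gap 0.0878 F [-0.3  0.4  0.4] q [ 0.89  0.25 -0.21  1.68  0.05  1.24 -0.5 ]
shift now [-3.11 -9.57 -0.17] in target frame [-2.92 -9.63 -0.2 ] turn [ 0.04  0.2  -0.19]
```

Emit:
carry_out:
  series: "-0.31 -1 -0.05 0 0.02 -0.02 1;-0.31 -1 -0.05 0 0.02 -0.02 1;-0.31 -1 -0.05 0 0.02 -0.02 1;-0.31 -1 -0.05 0 0.02 -0.02 1;-0.31 -1 -0.05 0 0.02 -0.02 1;-0.31 -1 -0.05 0 0.02 -0.02 1;-0.31 -1 -0.05 0 0.02 -0.02 1;-0.31 -1 -0.05 0 0.02 -0.02 1;-0.31 -0.9 -0.05 0 0.02 -0.02 1;0 0 0 0 0 0 1"

```text
time: 2.75
ee_pos: [0.5611, -0.229, 0.2846]
tool_rot: [0.0, 0.837, -0.547, -0.009]
ft_force: [-0.1, 0.3, 0.8]
finger_gap: 0.088
```

```bash
python3 g.py .5688 -.2287 .29 -66; python3 - <<'E'
from plant import arm,vision
import cv2,pickle
s=arm.read_state();c=vision.read_camera("wrist");pickle.dump((s,c),open("w1.pkl","wb"))
cv2.imwrite("pics/w1.png",c["color"][:,:,::-1])
E
```

```text
t 2.75 p [ 0.5611 -0.229   0.2846] yaw -66.38 gap 0.088 F [-0.1  0.3  0.8] q [ 0.54  0.37 -0.32  1.53  0.11  1.28 -0.95]
shift now [ 0.11 -0.29 -0.22] in target frame [ 0.11 -0.29 -0.22] turn [ 0.1   0.14 -0.06]
```

View pics/w1.png

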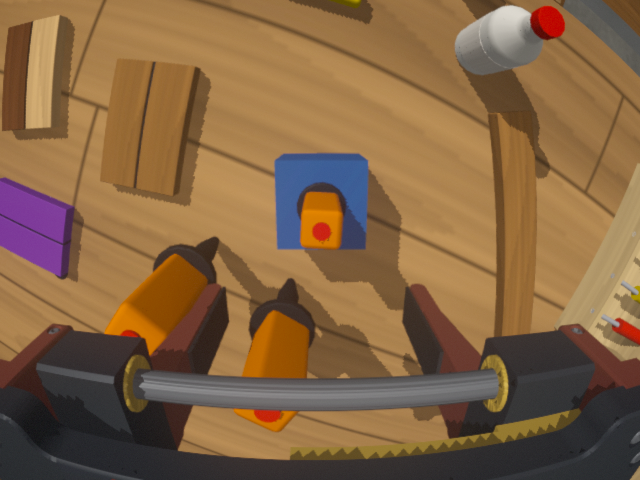

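The wrist view shows the small wand's red dot at (321,231). The handle and stand look square to the jaws, so the yaw is right. I'll check the position along the ray.

```bash
cat >> h.py <<'E'
def wray(s,c,u,v,z):
    from scipy.spatial.transform import Rotation as Ro
    a=np.array([u-c["cx"],v-c["cy"]])/c["fx"];r=np.hypot(*a)
    d=np.r_[a/r*np.sin(r),np.cos(r)] if r>0 else np.array([0,0,1.])
    H=np.array(c["hand_eye"]);R=Ro.from_quat(np.roll(s["tool_rot"],-1)).as_matrix()
    o=s["ee_pos"]+R@H[:3,3];d=R@H[:3,:3]@d
    return o+d*(z-o[2])/d[2]
E
python3 - <<'E'
import pickle
from h import *
s,c=pickle.load(open("w1.pkl","rb"))
hsv=cv2.cvtColor(c["color"],cv2.COLOR_RGB2HSV)
m=(((hsv[...,0]<4)|(hsv[...,0]>175))&(hsv[...,1]>180)&(hsv[...,2]>120)).astype(np.uint8)
m[:200]=0;m[260:]=0;m[:,:290]=0;m[:,350:]=0
M=cv2.moments(m,True);u,v=M["m10"]/M["m00"],M["m01"]/M["m00"];print(u,v,wray(s,c,u,v,.178))
cs=[wray(s,c,*p,.09) for p in[(276,160),(368,160),(366.5,249),(277,249)]]
print(np.round(cs,4),np.mean(cs,0));
for a,b in zip(cs,cs[1:]+cs[:1]):print(np.linalg.norm(a-b),np.degrees(np.arctan2(*(b-a)[1::-1])))
# two-tone seam ends
for p in[(32,18),(24,130)]:print(wray(s,c,*p,.022))
E
python3 g.py .569 -.229 .29 -65.8
```

```text
321.26020408163265 231.01020408163265 [ 0.56825447 -0.2296443   0.178     ]
[[ 0.5922 -0.1718  0.09  ]
 [ 0.6279 -0.2525  0.09  ]
 [ 0.5458 -0.2902  0.09  ]
 [ 0.509  -0.2067  0.09  ]] [ 0.56871961 -0.23032137  0.09      ]
0.08822030972967629 -66.17419182058859
0.0902247837651804 -155.3633141554674
0.0912056414095667 113.85874938222348
0.09028435132847212 22.7415331779613
[0.65441591 0.25169938 0.022     ]
[0.49711938 0.20035945 0.022     ]
t 2.8 p [ 0.5598 -0.2309  0.2843] yaw -66.48 gap 0.0876 F [ 0.3 -0.5  0.9] q [ 0.54  0.37 -0.32  1.53  0.11  1.28 -0.95]
shift now [ 0.08 -0.37 -0.23] in target frame [ 0.08 -0.37 -0.23] turn [ 0.11  0.13 -0.11]
```

Emit:
carry_out:
  series: "0.05 -0.2 0.3 0.05 0.06 -0.05 1;0.03 -0.15 0.5 0.05 0.06 -0.05 1;0 0 0.5 0 0 0 1;0 0 0.5 0 0 0 1;0 0 0 0 0 0 1"

```text
time: 3.3
ee_pos: [0.5647, -0.2337, 0.2335]
tool_rot: [0.002, 0.837, -0.547, -0.002]
ft_force: [0.5, -0.1, 0.3]
finger_gap: 0.0877
```

```bash
python3 g.py .5685 -.2292 .122 -66
```

```text
t 3.3 p [ 0.5647 -0.2337  0.2335] yaw -66.28 gap 0.0877 F [ 0.5 -0.1  0.3] q [ 0.54  0.4  -0.31  1.6   0.13  1.17 -0.96]
shift now [-0.1  -0.23  4.46] in target frame [-0.1  -0.21  4.46] turn [ 0.05  0.01 -0.05]
```

Emit:
carry_out:
  series: "-0.1 -0.23 0.2 0.05 0 -0.05 1;0 0 0.8 0 0 0 1;0 0 0.8 0 0 0 1;0 0 0 0 0 0 1"

```text
time: 3.7
ee_pos: [0.5699, -0.2294, 0.1877]
tool_rot: [-0.001, 0.838, -0.545, 0.001]
ft_force: [0.0, -0.4, 0.1]
finger_gap: 0.0878
```

```bash
python3 g.py .5685 -.2292 .122 -66
```

```text
t 3.7 p [ 0.5699 -0.2294  0.1877] yaw -66.04 gap 0.0878 F [ 0.  -0.4  0.1] q [ 0.53  0.44 -0.31  1.65  0.15  1.07 -0.98]
shift now [-0.03  0.06  2.63] in target frame [-0.03  0.05  2.63] turn [-0.03 -0.01 -0.01]
```

Emit:
carry_out:
  series: "-0.03 0.05 0.6 0 0 0 1;0 0 0.7 0 0 0 1;0 0 0.7 0 0 0 1;0 0 0.6 0 0 0 1;0 0 0 0 0 0 1"

```text
time: 4.2
ee_pos: [0.5723, -0.2295, 0.1256]
tool_rot: [-0.002, 0.839, -0.545, 0.004]
ft_force: [1.1, 0.4, 0.3]
finger_gap: 0.088
```

```bash
python3 g.py .5685 -.2292 .122 -66
```

```text
t 4.2 p [ 0.5723 -0.2295  0.1256] yaw -66.03 gap 0.088 F [1.1 0.4 0.3] q [ 0.52  0.51 -0.3   1.71  0.18  0.94 -1.  ]
shift now [-0.07  0.14  0.14] in target frame [-0.07  0.13  0.14] turn [-0.08 -0.05 -0.01]
```

Emit:
carry_out:
  series: "-0.07 0.13 0.14 -0.08 -0.05 0 1;0 0 0 0 0 0 1"

```text
time: 4.4
ee_pos: [0.5693, -0.2293, 0.1233]
tool_rot: [-0.0, 0.839, -0.545, 0.0]
ft_force: [0.3, -0.4, -0.4]
finger_gap: 0.0877
```

```bash
python3 g.py .5685 -.2292 .122 -66
```

```text
t 4.4 p [ 0.5693 -0.2293  0.1233] yaw -66.02 gap 0.0877 F [ 0.3 -0.4 -0.4] q [ 0.52  0.51 -0.3   1.71  0.18  0.94 -1.  ]
shift now [-0.02  0.03  0.05] in target frame [-0.02  0.03  0.05] turn [-0.01 -0.   -0.  ]
```

Emit:
carry_out:
  series: "0 0 0 0 0 0 -1;0 0 0 0 0 0 -1;0 0 0 0 0 0 -1;0 0 0 0 0 0 -1;0 0 0 0 0 0 -1;0 0 0 0 0 0 -1;0 0 0 0 0 0 -1;0 0 0 0 0 0 -1"
  newtons: 35

```text
time: 5.2
ee_pos: [0.5706, -0.2295, 0.1259]
tool_rot: [-0.001, 0.839, -0.545, 0.002]
ft_force: [-0.4, 0.8, 0.4]
finger_gap: 0.0321
```

```bash
python3 g.py .5685 -.2292 .25 -66
```

```text
t 5.2 p [ 0.5706 -0.2295  0.1259] yaw -66.03 gap 0.0321 F [-0.4  0.8  0.4] q [ 0.52  0.51 -0.3   1.71  0.18  0.95 -1.  ]
shift now [-0.03  0.05 -4.96] in target frame [-0.05  0.07 -4.96] turn [-0.04 -0.03 -0.01]
```

Emit:
carry_out:
  series: "0 0 -0.5 0 0 0 -1;0 0 -0.7 0 0 0 -1;0 0 -0.7 0 0 0 -1;0 0 -0.7 0 0 0 -1"

```text
time: 5.6
ee_pos: [0.5681, -0.2289, 0.1914]
tool_rot: [0.0, 0.839, -0.545, -0.001]
ft_force: [0.6, 0.3, -2.0]
finger_gap: 0.0325
```

```bash
python3 g.py .5697 -.2294 .25 -66
```

```text
t 5.6 p [ 0.5681 -0.2289  0.1914] yaw -66.01 gap 0.0325 F [ 0.6  0.3 -2. ] q [ 0.53  0.44 -0.31  1.65  0.15  1.08 -0.97]
shift now [ 0.04 -0.05 -2.34] in target frame [ 0.04 -0.05 -2.34] turn [ 0.01  0.02 -0.  ]
```

Lifting cleanly (force −2 N, which matches the wand's weight).

Emit:
carry_out:
  series: "0 0 -0.8 0 0 0 -1;0 0 -0.8 0 0 0 -1;0 0 -0.8 0 0 0 -1;0 0 0 0 0 0 -1"

```text
time: 6.0
ee_pos: [0.5687, -0.2292, 0.259]
tool_rot: [-0.0, 0.839, -0.545, 0.001]
ft_force: [0.6, 0.4, -2.3]
finger_gap: 0.0322
```

```bash
python3 g.py .49 .198 .25 -66;  python3 - <<'E'
from plant import arm,vision
import cv2,pickle
o={}
for n in("side","top"):
    c=vision.read_camera(n);o[n]=c
    cv2.imwrite(f"pics/{n}2.png",c["color"][:,:,::-1])
pickle.dump(o,open("d2.pkl","wb"))
E
```

```text
t 6.0 p [ 0.5687 -0.2292  0.259 ] yaw -66.01 gap 0.0322 F [ 0.6  0.4 -2.3] q [ 0.54  0.38 -0.32  1.56  0.13  1.21 -0.96]
shift now [-16.89  -4.07   0.35] in target frame [-16.89  -4.07   0.36] turn [-0.02 -0.01 -0.  ]
```

View pics/side2.png

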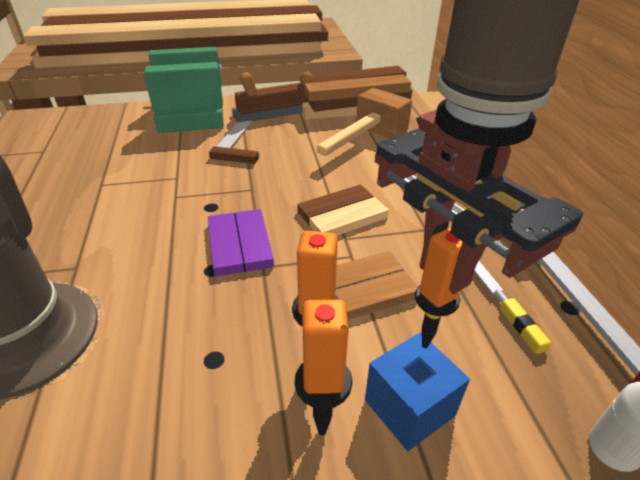

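Emit:
carry_out:
  series: "-1 -0.24 0 0 0 0 -1;-1 -0.24 0 0 0 0 -1;-1 -0.24 0 0 0 0 -1;-1 -0.24 0 0 0 0 -1;-1 -0.24 0 0 0 0 -1;-1 -0.24 0 0 0 0 -1;-1 -0.24 0 0 0 0 -1;-1 -0.24 0 0 0 0 -1;-1 -0.24 0 0 0 0 -1;-1 -0.24 0 0 0 0 -1"

```text
time: 7.1
ee_pos: [0.5109, 0.028, 0.241]
tool_rot: [0.006, 0.836, -0.548, -0.011]
ft_force: [1.1, -0.3, -2.0]
finger_gap: 0.0323
```

```bash
python3 g.py .49 .198 .25 -66
```

```text
t 7.1 p [0.5109 0.028  0.241 ] yaw -66.47 gap 0.0323 F [ 1.1 -0.3 -2. ] q [ 0.23  0.25 -0.45  1.8   0.11  1.14 -1.42]
shift now [-6.57 -1.94 -0.32] in target frame [-6.55 -2.   -0.36] turn [ 0.21  0.12 -0.08]
```

Emit:
carry_out:
  series: "-1 -0.3 0 0.05 0.03 -0.02 -1;-1 -0.3 0 0.05 0.03 -0.02 -1;-1 -0.3 0 0.05 0.03 -0.02 -1;-1 -0.3 0 0.05 0.03 -0.02 -1;-1 -0.3 0 0.05 0.03 -0.02 -1;-0.8 -0.3 0 0.05 0.03 -0.02 -1;-0.5 0 0 0 0 0 -1;0 0 0 0 0 0 -1"

```text
time: 7.9
ee_pos: [0.479, 0.1979, 0.2305]
tool_rot: [0.003, 0.842, -0.54, -0.001]
ft_force: [-0.2, -0.4, -1.5]
finger_gap: 0.0318
```

```bash
python3 g.py .4937 .1995 .145 -66; python3 - <<'E'
from plant import arm,vision
import cv2,pickle
o={}
for n in("side","top","wrist"):
    s=arm.read_state();c=vision.read_camera(n);o[n]=(s,c)
    cv2.imwrite(f"pics/{n}3.png",c["color"][:,:,::-1])
pickle.dump(o,open("d3.pkl","wb"))
E
```

```text
t 7.9 p [0.479  0.1979 0.2305] yaw -65.37 gap 0.0318 F [-0.2 -0.4 -1.5] q [-0.03  0.28 -0.55  1.81  0.16  1.11 -1.78]
shift now [ 0.18 -0.59  3.42] in target frame [ 0.18 -0.56  3.42] turn [ 0.06 -0.02  0.1 ]
```

View pics/side3.png

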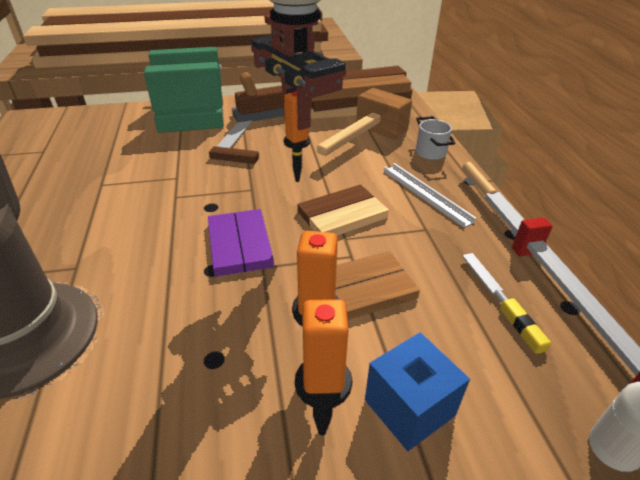

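View pics/wrist3.png

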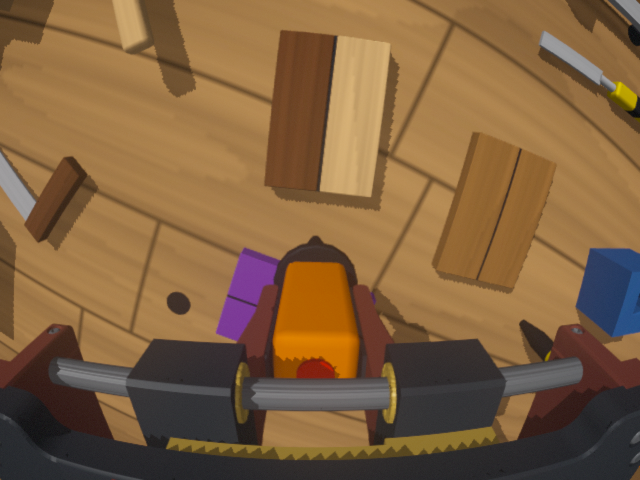

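```bash
python3 - <<'E'
import pickle
from h import *
o=pickle.load(open("d3.pkl","rb"))
s,c=o["wrist"]
for n,(x0,y0,x1,y1),k in[("wrist",(250,20,400,260),3),("side",(270,100,330,200),6),("top",(150,120,300,260),4)]:
    cv2.imwrite(f"pics/{n}3c.png",cv2.resize(o[n][1]["color"][y0:y1,x0:x1,::-1],None,fx=k,fy=k,interpolation=cv2.INTER_CUBIC))
E
```

```text
(no output)
```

View pics/wrist3c.png

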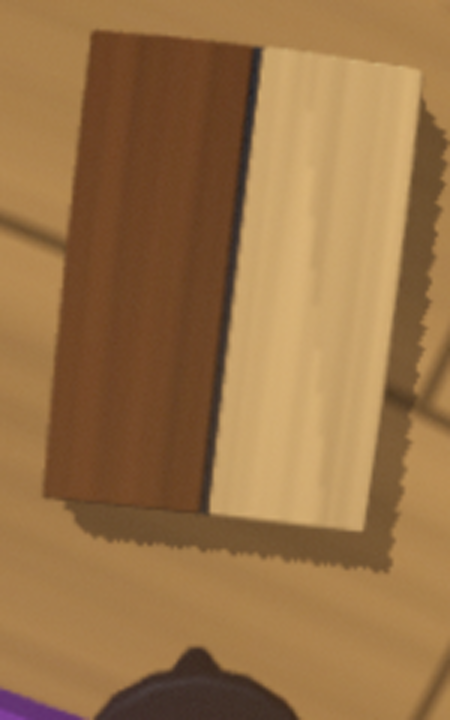

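View pics/side3c.png

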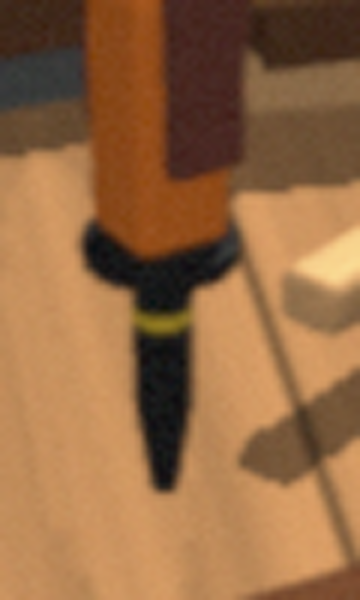

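View pics/top3c.png

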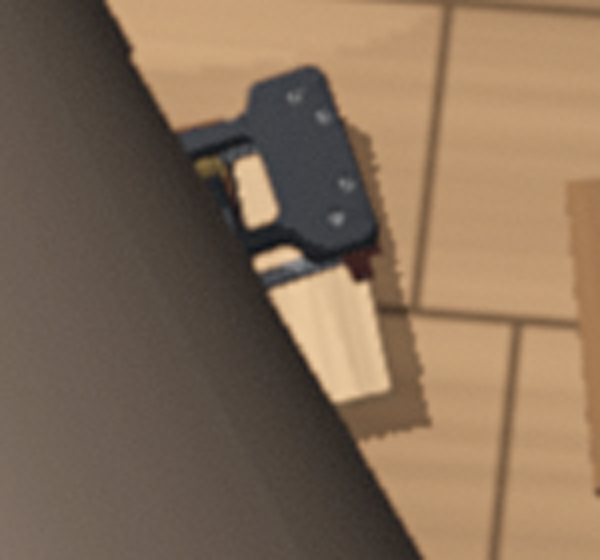

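```bash
python3 - <<'E'
import pickle
from h import *
o=pickle.load(open("d3.pkl","rb"))
s,c=o["wrist"];S=o["side"][1]
f=lambda p,k,q:((p[0]+.5)/k-.5+q[0],(p[1]+.5)/k-.5+q[1])
wf=lambda p:f(p,3,(250,20))
n,fa=wray(s,c,*wf((208,513)),.022),wray(s,c,*wf((257,47)),.022)
print("seam",n,fa,np.linalg.norm(fa-n),(n+fa)/2,np.degrees(np.arctan2(*(fa-n)[1::-1])))
cs=[wray(s,c,*wf(p),.022)for p in[(92,30),(421,70),(363,531),(44,497)]];print(np.round(cs,4),np.mean(cs,0))
t=f((163,487),6,(270,100))
print("state",s["ee_pos"],o["side"][0]["ee_pos"])
for z in(.11,.113,.116,.119):print(onz(S,*t,z),wray(s,c,*wf((197,650)),z))
from scipy.spatial.transform import Rotation as Ro
ax=Ro.from_quat(np.roll(s["tool_rot"],-1)).as_matrix()[:,2];print("pred tip",s["ee_pos"]+ax*.116)
E
```

```text
seam [0.49988674 0.19940346 0.022     ] [0.6498312  0.25018315 0.022     ] 0.15830956448672243 [0.57485897 0.2247933  0.022     ] 18.709011372747465
[[0.6334 0.3018 0.022 ]
 [0.6672 0.1986 0.022 ]
 [0.5164 0.149  0.022 ]
 [0.4824 0.2521 0.022 ]] [0.57484462 0.22535371 0.022     ]
state [0.48015556 0.19576744 0.23068976] [0.47898241 0.19790474 0.23048916]
[0.47677932 0.20412551 0.11      ] [0.47886664 0.19425764 0.11      ]
[0.4761568 0.1995299 0.113    ] [0.47969831 0.19464753 0.113     ]
[0.47553428 0.1949343  0.116     ] [0.48052998 0.19503742 0.116     ]
[0.47491177 0.19033869 0.119     ] [0.48136165 0.19542731 0.119     ]
pred tip [0.47961668 0.19513894 0.11469271]
```

Emit:
carry_out:
  series: "0 -0.3 0.4 0.03 0 0.5 -1;0 -0.3 0.6 0.03 0 0.5 -1;0.1 0 0.6 0 0 0 -1;0 0 0.5 0 0 0 -1;0 0 0 0 0 0 -1"

```text
time: 8.55
ee_pos: [0.4987, 0.1908, 0.1768]
tool_rot: [0.001, 0.807, -0.591, 0.003]
ft_force: [-0.9, -0.1, -1.2]
finger_gap: 0.0324
```

```bash
cat > tip.py <<'E'
from g import *
def tip(L=.1155,zt=.027):
    s=arm.read_state();R=Ro.from_quat(np.roll(s["tool_rot"],-1)).as_matrix()
    t=s["ee_pos"]+R[:,2]*L
    m=np.array([.5746,.2250]);a=np.radians(18.3);e=np.array([np.cos(a),np.sin(a)]);n=np.array([-e[1],e[0]])
    d=t[:2]-m;print("tip along %.1f off %.1f mm  z %.1f"%(d@e*1e3,d@n*1e3,t[2]*1e3))
    print("tilt deg",np.degrees(np.arccos(-R[2,2])).round(2))
    return m,e
if __name__=="__main__":
    m,e=tip()
    al=float(sys.argv[1])/1000;z=float(sys.argv[2])/1000 if len(sys.argv)>2 else .027
    p=m+e*al;go(p[0],p[1],z+.1155,-71.7)
E
python3 tip.py -85
```

```text
tip along -82.5 off -9.4 mm  z 61.3
tilt deg 0.41
t 8.55 p [0.4987 0.1908 0.1768] yaw -72.47 gap 0.0324 F [-0.9 -0.1 -1.2] q [-0.06  0.35 -0.5   1.85  0.21  1.   -1.91]
shift now [-0.35  0.1   1.37] in target frame [-0.34  0.09  1.37] turn [-0.02 -0.07 -0.13]
```

Emit:
carry_out:
  series: "-0.35 0.1 0.3 -0.02 -0.07 -0.1 -1;0 0 0.5 0 0 0 -1;0 0 0 0 0 0 -1"

```text
time: 8.85
ee_pos: [0.4939, 0.1982, 0.1561]
tool_rot: [-0.001, 0.81, -0.587, -0.0]
ft_force: [-0.4, -0.2, -2.2]
finger_gap: 0.0322
```

```bash
python3 tip.py -85
```

```text
tip along -84.9 off 0.0 mm  z 40.6
tilt deg 0.07
t 8.85 p [0.4939 0.1982 0.1561] yaw -71.89 gap 0.0322 F [-0.4 -0.2 -2.2] q [-0.07  0.37 -0.5   1.87  0.22  0.95 -1.93]
shift now [-0.   -0.    0.54] in target frame [-0.   -0.    0.54] turn [-0.01  0.01 -0.03]
```

Emit:
carry_out:
  series: "0 0 0.4 0 0 0 -1;0 0 0.1 0 0 0 -1;0 0 0 0 0 0 -1"

```text
time: 9.15
ee_pos: [0.494, 0.1987, 0.1428]
tool_rot: [-0.001, 0.81, -0.587, -0.0]
ft_force: [0.2, -0.1, -2.0]
finger_gap: 0.0322
```

```bash
python3 tip.py -85; python3 - <<'E'
from plant import arm,vision
import cv2,pickle
from h import *
c=vision.read_camera("side")
x0,y0,x1,y1=270,130,400,250
cv2.imwrite("pics/side4.png",cv2.resize(c["color"][y0:y1,x0:x1,::-1],None,fx=6,fy=5,interpolation=cv2.INTER_CUBIC))
w=vision.read_camera("wrist");cv2.imwrite("pics/w4.png",w["color"][:,:,::-1])
E
```

```text
tip along -84.6 off 0.4 mm  z 27.3
tilt deg 0.1
t 9.15 p [0.494  0.1987 0.1428] yaw -71.85 gap 0.0322 F [ 0.2 -0.1 -2. ] q [-0.08  0.39 -0.5   1.89  0.23  0.92 -1.94]
shift now [0.01 0.01 0.01] in target frame [0.01 0.01 0.01] turn [-0.01  0.01 -0.03]
```

View pics/side4.png

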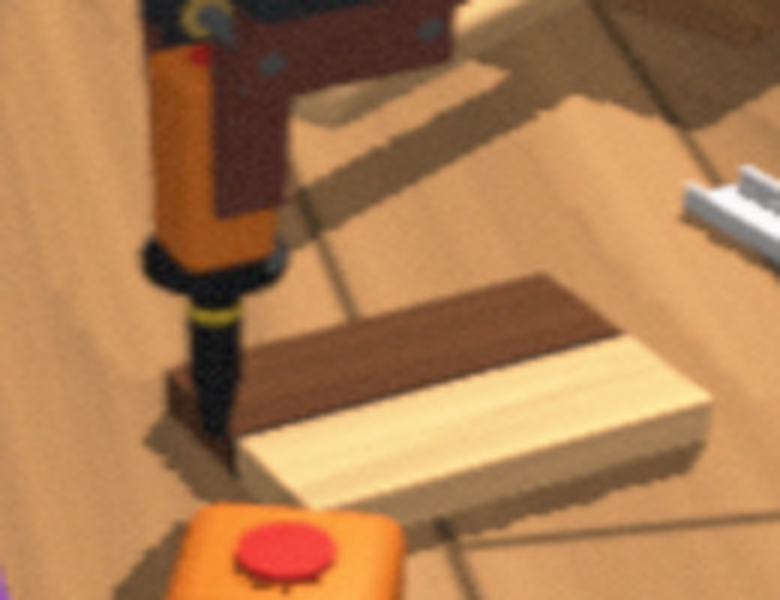

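View pics/w4.png

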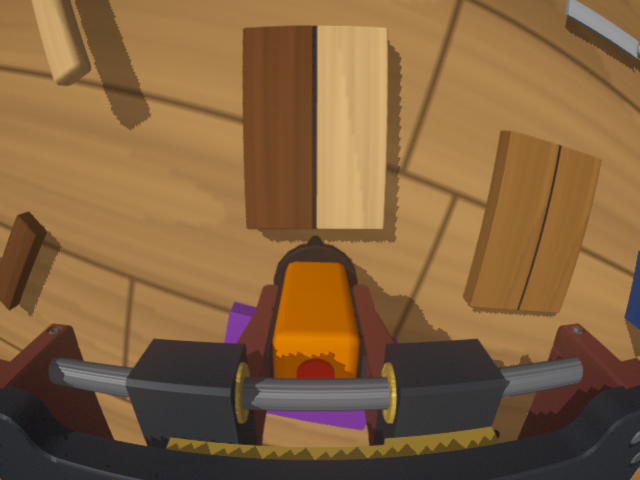

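```bash
python3 - <<'E'
import pickle
from h import *
S=pickle.load(open("d3.pkl","rb"))["side"][1]
for z in(.022,.027,.032):print(z,proj(S,np.array([.494,.1985,z])))
print(proj(S,np.array([.4986,.1999,.022])))
E
```

```text
0.022 (np.float64(306.5004936273987), np.float64(218.083695013301))
0.027 (np.float64(306.4790433825301), np.float64(216.12480837425102))
0.032 (np.float64(306.45744303876006), np.float64(214.1522143517027))
(np.float64(308.61224833719126), np.float64(217.43330734625744))
```

Emit:
carry_out:
  series: "0 -0.16 -0.02 0 0 0 -1;0 -0.16 0 0 0 0 -1;0 -0.16 0 0 0 0 -1;0 -0.16 0 0 0 0 -1;0 -0.16 0 0 0 0 -1;0 -0.16 0 0 0 0 -1"

```text
time: 9.85
ee_pos: [0.5197, 0.207, 0.1449]
tool_rot: [-0.002, 0.81, -0.587, 0.001]
ft_force: [-0.3, -0.2, -2.4]
finger_gap: 0.0321
```

```bash
python3 tip.py -60 28
```

```text
tip along -57.4 off 0.2 mm  z 29.4
tilt deg 0.23
t 9.85 p [0.5197 0.207  0.1449] yaw -71.87 gap 0.0321 F [-0.3 -0.2 -2.4] q [-0.09  0.43 -0.49  1.82  0.24  0.95 -1.94]
shift now [0.01 0.09 0.06] in target frame [0.01 0.09 0.06] turn [-0.04  0.01 -0.03]
```

Emit:
carry_out:
  series: "0 -0.15 0.02 -0.02 0 -0.02 -1;0 -0.15 0.02 -0.02 0 0 -1;0 -0.15 0.02 0 0 0 -1;0 -0.15 0 0 0 0 -1;0 -0.15 0 0 0 0 -1;0 -0.15 0 0 0 0 -1;0 -0.15 0 0 0 0 -1;0 -0.15 0 0 0 0 -1"

```text
time: 10.65
ee_pos: [0.5507, 0.2172, 0.1429]
tool_rot: [0.0, 0.81, -0.586, -0.001]
ft_force: [-0.2, -0.3, -2.2]
finger_gap: 0.0322
```

```bash
python3 tip.py -25 28
```

```text
tip along -25.4 off 0.2 mm  z 27.4
tilt deg 0.1
t 10.65 p [0.5507 0.2172 0.1429] yaw -71.74 gap 0.0322 F [-0.2 -0.3 -2.2] q [-0.1   0.48 -0.48  1.74  0.26  0.98 -1.93]
shift now [ 0.   -0.01 -0.03] in target frame [ 0.   -0.01 -0.03] turn [ 0.01  0.01 -0.01]
```

Emit:
carry_out:
  series: "0 -0.15 0 0 0 0 -1;0 -0.15 0 0 0 0 -1;0 -0.15 0 0 0 0 -1;0 -0.15 0 0 0 0 -1;0 -0.15 0 0 0 0 -1;0 -0.15 0 0 0 0 -1;0 -0.15 0 0 0 0 -1;0 -0.15 0 0 0 0 -1"

```text
time: 11.45
ee_pos: [0.5817, 0.2274, 0.1428]
tool_rot: [0.0, 0.81, -0.586, -0.001]
ft_force: [0.3, -0.7, -1.1]
finger_gap: 0.0323
```

```bash
python3 tip.py 8 28
```

```text
tip along 7.3 off 0.1 mm  z 27.3
tilt deg 0.1
t 11.45 p [0.5817 0.2274 0.1428] yaw -71.74 gap 0.0323 F [ 0.3 -0.7 -1.1] q [-0.12  0.53 -0.46  1.66  0.27  1.02 -1.92]
shift now [ 0.   -0.02 -0.03] in target frame [ 0.   -0.02 -0.03] turn [ 0.01  0.01 -0.01]
```

Emit:
carry_out:
  series: "0 -0.15 -0.02 0 0 0 -1;0 -0.15 0 0 0 0 -1;0 -0.15 0 0 0 0 -1;0 -0.15 0 0 0 0 -1;0 -0.15 0 0 0 0 -1;0 -0.15 0 0 0 0 -1;0 -0.15 0 0 0 0 -1;0 -0.15 0 0 0 0 -1"

```text
time: 12.25
ee_pos: [0.6128, 0.2376, 0.1431]
tool_rot: [0.0, 0.81, -0.586, -0.001]
ft_force: [0.6, -0.0, -2.8]
finger_gap: 0.0321
```

```bash
python3 tip.py 40 28
```

```text
tip along 40.0 off 0.0 mm  z 27.6
tilt deg 0.11
t 12.25 p [0.6128 0.2376 0.1431] yaw -71.75 gap 0.0321 F [ 0.6 -0.  -2.8] q [-0.14  0.58 -0.45  1.57  0.28  1.06 -1.92]
shift now [-0.    0.01 -0.01] in target frame [-0.    0.01 -0.01] turn [ 0.02  0.01 -0.01]
```

Emit:
carry_out:
  series: "0 -0.15 -0.01 0 0 0 -1;0 -0.15 0 0 0 0 -1;0 -0.15 0 0 0 0 -1;0 -0.15 0 0 0 0 -1;0 -0.15 0 0 0 0 -1;0 -0.15 0 0 0 0 -1;0 -0.15 0 0 0 0 -1;0 -0.15 0 0 0 0 -1;0 -0.15 0 0 0 0 -1;0 -0.15 0 0 0 0 -1;0 -0.15 0 0 0 0 -1"

```text
time: 13.35
ee_pos: [0.6554, 0.2516, 0.1431]
tool_rot: [0.001, 0.81, -0.586, -0.001]
ft_force: [-0.5, 0.6, -2.0]
finger_gap: 0.0324
```

```bash
python3 tip.py 83 28; python3 - <<'E'
from plant import arm,vision
import cv2,pickle
from h import *
c=vision.read_camera("side")
x0,y0,x1,y1=270,100,420,250
cv2.imwrite("pics/side5.png",cv2.resize(c["color"][y0:y1,x0:x1,::-1],None,fx=4,fy=4,interpolation=cv2.INTER_CUBIC))
E
```

```text
tip along 84.8 off 0.0 mm  z 27.6
tilt deg 0.14
t 13.35 p [0.6554 0.2516 0.1431] yaw -71.75 gap 0.0324 F [-0.5  0.6 -2. ] q [-0.16  0.65 -0.44  1.44  0.29  1.11 -1.9 ]
shift now [-0.    0.08 -0.02] in target frame [-0.    0.08 -0.02] turn [ 0.02  0.01 -0.01]
```

View pics/side5.png

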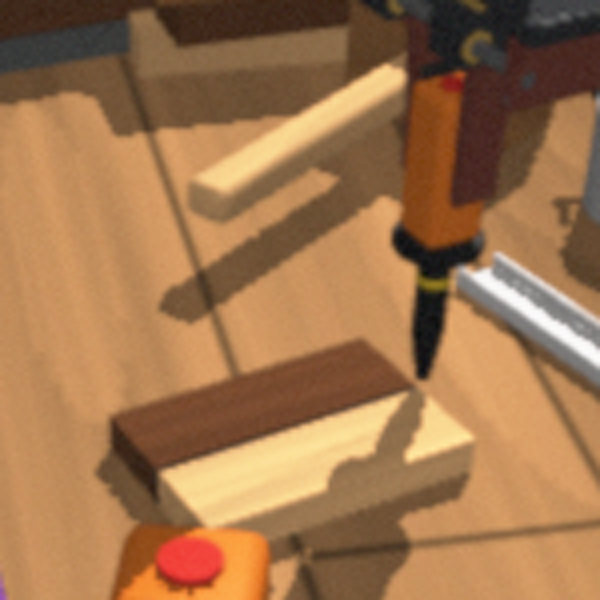

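Emit:
carry_out:
  series: "0 0 -0.6 0 0 0 -1;0 0 -0.9 0 0 0 -1;0 0 -0.9 0 0 0 -1;0 0 -0.9 0 0 0 -1;0 0 -0.9 0 0 0 -1;0.3 0 -0.5 0 0 -0.3 -1"

```text
time: 14.0
ee_pos: [0.6567, 0.2458, 0.268]
tool_rot: [0.001, 0.82, -0.572, -0.002]
ft_force: [0.2, 1.3, -1.5]
finger_gap: 0.0324
```

```bash
python3 g.py .5692 -.2292 .26 -66
```

```text
t 14.0 p [0.6567 0.2458 0.268 ] yaw -69.79 gap 0.0324 F [ 0.2  1.3 -1.5] q [-0.14  0.56 -0.47  1.3   0.25  1.34 -1.82]
shift now [16.62  9.85  0.32] in target frame [15.93 10.93  0.32] turn [ 0.04  0.03 -0.63]
```

Emit:
carry_out:
  series: "0.95 0.6 0 0 0 -0.1 -1;0.95 0.6 0 0 0 -0.1 -1;0.95 0.6 0 0 0 -0.1 -1;0.95 0.6 0 0 0 -0.1 -1;0.95 0.6 0 0 0 -0.1 -1;0.95 0.6 0 0 0 -0.1 -1;0.95 0.6 0 0 0 0 -1;0.95 0.6 0 0 0 0 -1;0.95 0.6 0 0 0 0 -1;0.95 0.6 0 0 0 0 -1"

```text
time: 15.0
ee_pos: [0.6093, -0.034, 0.2845]
tool_rot: [-0.006, 0.841, -0.54, 0.003]
ft_force: [1.1, -0.8, -1.8]
finger_gap: 0.0321
```

```bash
python3 g.py .5692 -.2292 .26 -66
```

```text
t 15.0 p [ 0.6093 -0.034   0.2845] yaw -65.41 gap 0.0321 F [ 1.1 -0.8 -1.8] q [ 0.31  0.37 -0.45  1.54  0.16  1.26 -1.3 ]
shift now [6.43 4.72 0.91] in target frame [6.48 4.64 0.98] turn [-0.13  0.01  0.1 ]
```

Emit:
carry_out:
  series: "0.9 0.64 0.05 -0.02 0 0.02 -1;0.9 0.64 0.05 -0.02 0 0.02 -1;0.9 0.64 0.05 -0.02 0 0.02 -1;0.9 0.64 0.05 -0.02 0 0.02 -1;0.9 0.64 0.05 -0.02 0 0.02 -1;0.8 0.6 0.05 -0.02 0 0 -1;0.5 0.4 0 0 0 0 -1;0.2 0.1 0 0 0 0 -1;0 0 0 0 0 0 -1"

```text
time: 15.9
ee_pos: [0.5698, -0.2261, 0.2885]
tool_rot: [-0.001, 0.837, -0.547, 0.006]
ft_force: [0.1, 1.2, -1.7]
finger_gap: 0.0322
```

```bash
python3 g.py .5692 -.2292 .24 -66
```

```text
t 15.9 p [ 0.5698 -0.2261  0.2885] yaw -66.32 gap 0.0322 F [ 0.1  1.2 -1.7] q [ 0.58  0.37 -0.38  1.53  0.14  1.26 -0.98]
shift now [0.09 0.09 1.94] in target frame [0.1  0.07 1.94] turn [-0.08 -0.08 -0.05]
```

Emit:
carry_out:
  series: "0.1 0.09 0.3 -0.08 -0.08 -0.05 -1;0 0 0.5 0 0 0 -1;0 0 0.5 0 0 0 -1;0 0 0.2 0 0 0 -1;0 0 0 0 0 0 -1"

```text
time: 16.4
ee_pos: [0.5697, -0.2244, 0.2477]
tool_rot: [-0.001, 0.84, -0.542, -0.001]
ft_force: [-0.6, 0.1, -2.4]
finger_gap: 0.0321
```

```bash
python3 g.py .5692 -.2292 .215 -66
```

```text
t 16.4 p [ 0.5697 -0.2244  0.2477] yaw -65.64 gap 0.0321 F [-0.6  0.1 -2.4] q [ 0.58  0.4  -0.38  1.57  0.15  1.2  -0.98]
shift now [0.17 0.1  1.31] in target frame [0.17 0.1  1.31] turn [-0.    0.03  0.06]
```

Emit:
carry_out:
  series: "0.17 0.1 0.2 0 0.03 0.06 -1;0 0 0.3 0 0 0 -1;0 0 0 0 0 0 -1"

```text
time: 16.7
ee_pos: [0.5693, -0.2291, 0.2339]
tool_rot: [0.0, 0.839, -0.545, -0.0]
ft_force: [-0.3, 0.2, -1.0]
finger_gap: 0.0324
```

```bash
python3 g.py .5692 -.2292 .215 -66; python3 - <<'E'
from plant import arm,vision
import cv2,pickle
from h import *
c=vision.read_camera("side")
x0,y0,x1,y1=350,210,490,360+90
cv2.imwrite("pics/side6.png",cv2.resize(c["color"][y0:y1-50,x0:x1,::-1],None,fx=3,fy=3,interpolation=cv2.INTER_CUBIC))
c=vision.read_camera("top");cv2.imwrite("pics/top6.png",c["color"][:,:,::-1])
c=vision.read_camera("wrist");cv2.imwrite("pics/w6.png",c["color"][:,:,::-1])
E
```

```text
t 16.7 p [ 0.5693 -0.2291  0.2339] yaw -65.98 gap 0.0324 F [-0.3  0.2 -1. ] q [ 0.58  0.41 -0.38  1.59  0.16  1.17 -0.98]
shift now [0.   0.   0.76] in target frame [0.   0.   0.76] turn [0. 0. 0.]
```

View pics/side6.png

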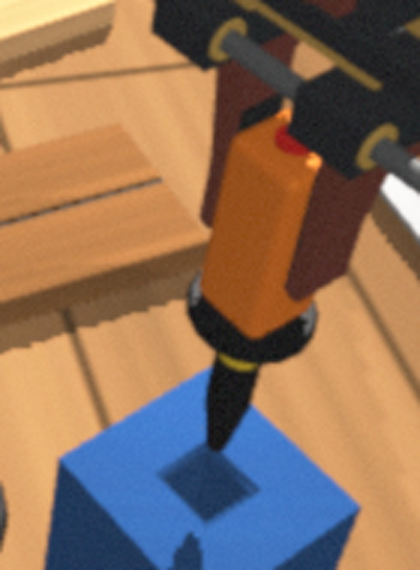

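View pics/w6.png

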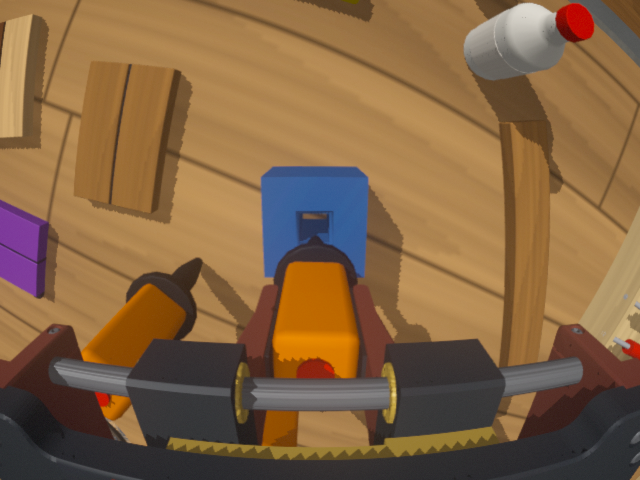

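Both views show the tip lined up over the hole: u≈315 for each in the wrist view, and the wand axis extended meets the hole centre in the side view. Lowering now.

Emit:
carry_out:
  series: "0 0 0.4 0 0 0 -1;0 0 0.4 0 0 0 -1;0 0 0.4 0 0 0 -1;0 0 0.2 0 0 0 -1;0 0 0 0 0 0 -1"

```text
time: 17.35
ee_pos: [0.57, -0.2293, 0.1973]
tool_rot: [-0.0, 0.839, -0.545, 0.001]
ft_force: [-0.1, -0.5, -0.9]
finger_gap: 0.032
```

```bash
python3 g.py .5692 -.2292 .126 -66
```

```text
t 17.35 p [ 0.57   -0.2293  0.1973] yaw -65.99 gap 0.032 F [-0.1 -0.5 -0.9] q [ 0.58  0.44 -0.37  1.64  0.18  1.09 -1.  ]
shift now [-0.02  0.03  2.85] in target frame [-0.02  0.03  2.85] turn [-0.01 -0.01  0.  ]
```

Emit:
carry_out:
  series: "-0.02 0.03 0.4 0 0 0 -1;0 0 0.4 0 0 0 -1;0 0 0.4 0 0 0 -1;0 0 0.4 0 0 0 -1;0 0 0 0 0 0 -1"

```text
time: 17.85
ee_pos: [0.5689, -0.2292, 0.1534]
tool_rot: [-0.0, 0.839, -0.545, 0.001]
ft_force: [-0.3, 1.0, -1.9]
finger_gap: 0.032
```

```bash
python3 g.py .5692 -.2292 .126 -66
```

```text
t 17.85 p [ 0.5689 -0.2292  0.1534] yaw -65.99 gap 0.032 F [-0.3  1.  -1.9] q [ 0.57  0.48 -0.36  1.68  0.2   1.01 -1.01]
shift now [ 0.   -0.01  1.1 ] in target frame [ 0.01 -0.01  1.1 ] turn [-0.01 -0.01  0.  ]
```

Emit:
carry_out:
  series: "0 0 0.3 0 0 0 -1;0 0 0.3 0 0 0 -1;0 0 0.2 0 0 0 -1;0 0 0.1 0 0 0 -1;0 0 0.05 0 0 0 -1"

```text
time: 18.35
ee_pos: [0.5694, -0.2292, 0.1279]
tool_rot: [-0.0, 0.839, -0.545, 0.001]
ft_force: [0.4, -0.2, -1.5]
finger_gap: 0.0324
```

```bash
python3 g.py .5692 -.2292 .126 -66
```

```text
t 18.35 p [ 0.5694 -0.2292  0.1279] yaw -65.98 gap 0.0324 F [ 0.4 -0.2 -1.5] q [ 0.56  0.51 -0.36  1.71  0.21  0.96 -1.03]
shift now [-0.01  0.01  0.07] in target frame [-0.01  0.01  0.07] turn [-0.02 -0.01  0.  ]
```

Emit:
carry_out:
  series: "0 0 0.05 0 0 0 -1;0 0 0.05 0 0 0 -1;0 0 0.05 0 0 0 -1"

```text
time: 18.65
ee_pos: [0.5696, -0.2294, 0.1259]
tool_rot: [-0.0, 0.839, -0.545, 0.002]
ft_force: [-5.3, 1.6, 12.9]
finger_gap: 0.0321
```

```bash
python3 g.py .5692 -.2292 .126 -66; python3 - <<'E'
from plant import arm,vision
import cv2
c=vision.read_camera("side")
x0,y0,x1,y1=350,260,490,430
cv2.imwrite("pics/side7.png",cv2.resize(c["color"][y0:y1,x0:x1,::-1],None,fx=3,fy=3,interpolation=cv2.INTER_CUBIC))
E
```

```text
t 18.65 p [ 0.5696 -0.2294  0.1259] yaw -66.01 gap 0.0321 F [-5.3  1.6 12.9] q [ 0.56  0.51 -0.36  1.71  0.21  0.95 -1.03]
shift now [-0.01  0.01 -0.01] in target frame [-0.01  0.01 -0.01] turn [-0.02 -0.02 -0.  ]
```

View pics/side7.png

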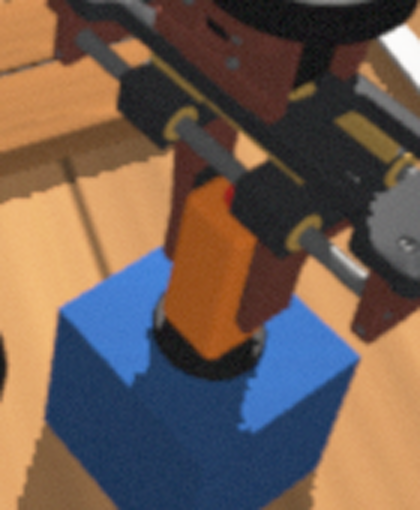

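The wand is seated: the flange is in contact (13 N) and the height matches the original grasp. Releasing now.

Emit:
carry_out:
  series: "0 0 0 0 0 0 1;0 0 0 0 0 0 1;0 0 0 0 0 0 1;0 0 0 0 0 0 1;0 0 0 0 0 0 1;0 0 0 0 0 0 1;0 0 0 0 0 0 1;0 0 0 0 0 0 1"

```text
time: 19.5
ee_pos: [0.5709, -0.2297, 0.1273]
tool_rot: [-0.001, 0.839, -0.545, 0.003]
ft_force: [-0.1, 0.1, 0.2]
finger_gap: 0.0872
```

```bash
python3 g.py .5692 -.2292 .27 -66
```

```text
t 19.5 p [ 0.5709 -0.2297  0.1273] yaw -66.0 gap 0.0872 F [-0.1  0.1  0.2] q [ 0.56  0.51 -0.36  1.71  0.21  0.95 -1.03]
shift now [-0.02  0.03 -5.71] in target frame [-0.05  0.06 -5.71] turn [-0.04 -0.05 -0.  ]
```

Emit:
carry_out:
  series: "0 0 -0.4 -0.04 -0.05 0 1;0 0 -0.7 0 0 0 1;0 0 -0.8 0 0 0 1;0 0 -0.9 0 0 0 1;0 0 -1 0 0 0 1;0 0 -1 0 0 0 1;0 0 -1 0 0 0 1;0 0 -0.5 0 0 0 1;0 0 0 0 0 0 1;0 0 0 0 0 0 1"

```text
time: 20.5
ee_pos: [0.5707, -0.2292, 0.2954]
tool_rot: [-0.001, 0.839, -0.544, -0.001]
ft_force: [-0.3, -0.0, -0.3]
finger_gap: 0.088
```

```bash
python3 g.py .5692 -.2292 .27 -66; python3 - <<'E'
from plant import arm,vision
import cv2
from h import *
for n in("side","wrist"):
    s=arm.read_state();c=vision.read_camera(n);cv2.imwrite(f"pics/{n}8.png",c["color"][:,:,::-1])
    if n=="wrist":
        hsv=cv2.cvtColor(c["color"],cv2.COLOR_RGB2HSV)
        m=(((hsv[...,0]<4)|(hsv[...,0]>175))&(hsv[...,1]>180)&(hsv[...,2]>120)).astype(np.uint8)
        k,l,st,ce=cv2.connectedComponentsWithStats(m)
        for i in range(1,k):
            if st[i,4]>15:print(st[i,4],ce[i].round(1),wray(s,c,*ce[i],.178))
E
```

```text
t 20.5 p [ 0.5707 -0.2292  0.2954] yaw -65.94 gap 0.088 F [-0.3 -0.  -0.3] q [ 0.58  0.38 -0.38  1.5   0.14  1.3  -0.97]
shift now [-0.02  0.05  1.02] in target frame [-0.03  0.05  1.02] turn [0.   0.02 0.01]
668 [536.6  34.9] [ 0.80720233 -0.32595344  0.178     ]
171 [314.9 239.9] [ 0.56789864 -0.23031211  0.178     ]
16 [258.5 410. ] [ 0.38027651 -0.25139262  0.178     ]
```

View pics/side8.png

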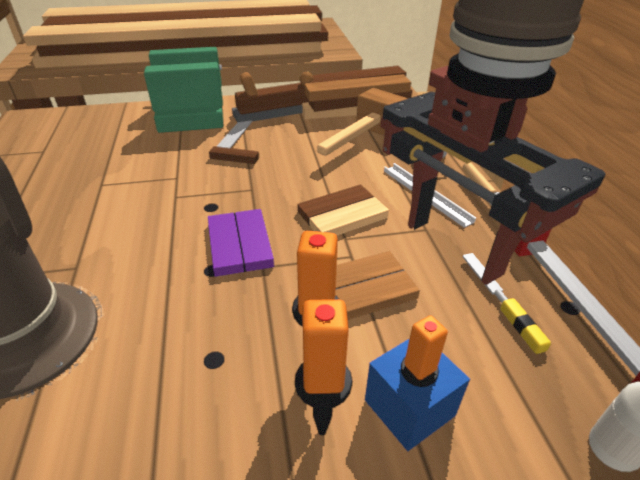

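View pics/wrist8.png

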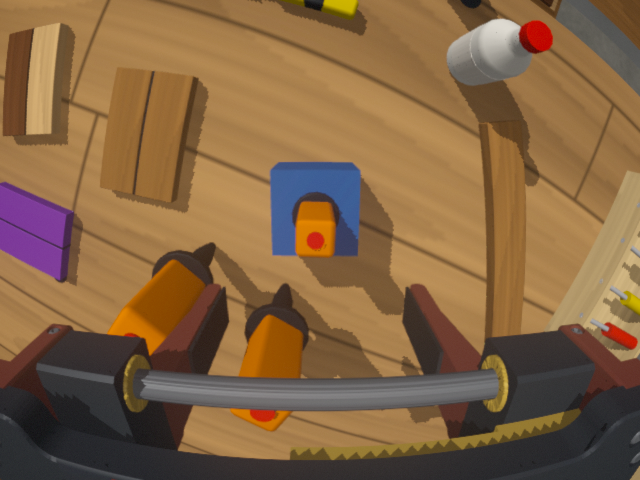

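The wand is upright and home in the stand, with its red dot back in the same place in the side view, (431,326). Both panels and the two decoy wands look unmoved, and the gripper is clear of everything.

```bash
python3 -c "
from plant import ticket
print(ticket.job_done())"
```

```text
the job is handed in; nothing more can be done
None
```

I swept the two-tone panel's seam with the smallest orange wand, put the wand back in its blue stand and let go. The job was handed in at about 20.6 s of the 62 s allowed.

- **Sweep:** The tip ran from about 5 mm before the near end to about 5 mm past the far end, at roughly 4 cm/s. The measured poses between moves put it within 0.5 mm of the line and about 5–7 mm above the wood. These figures come from the measured tool pose and the grasp offset, which camera checks before the sweep confirmed to about 2 mm. The first stretch of about 27 mm ran a little fast, at about 4.5 cm/s.
- **Return:** The flange met the stand with 13 N at the same height as the original grasp. After release the wand stood upright. The last wrist-camera check put the top of the handle about 1 mm from where it was at the start, within calibration.
- **Rest of the scene:** In the last images both panels and the larger wands look unmoved. The gripper is open, clear of everything, and reads about zero force.

No check failed.

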